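Feel the end float of an etching-press roller and take it up with a fork spacer

TASK

The etching press's top roller wanders sideways: gently draw it inwards, away from the brass boss, until you feel its set collar stop it, then push it outwards until it stops again, to feel how much end float there is. Then drop the thickest fork spacer that goes in freely over the shaft between boss and collar, feet down on the green bracket, let go of it, and draw the roller inwards once more until the collar gently nips the spacer. Leave the other two spacers in their blocks, and the ink jar, china figurine and brayer where they are.

Things in the scene. Friction and masses are not known exactly. Their poses are not given: they have to be found in the camera images.
- press: Tabletop etching press, fixed: two green cheeks with rollers and a bed plate between. Origin: centre of its foot on the table; y along the roller shaft, +y inwards, -y outwards, z up. In mm in this frame: roller axis at x = 0, z = 119; locating cheek y = -86 to -70 (it has the brass boss outside), other cheek y = 82 to 98, both up to z = 163; pressure-screw handles on them up to z = 181.
- bed_top (a point): Middle of the top of the press's flat bed plate, 85 mm above the table, 270 mm long along press x; 12 mm of air between it and the top roller.
- boss_face (a point): Point on the shaft axis in the flat outer face of the brass boss (36 mm in diameter, 22 mm proud of the cheek, 119 mm above the table). The gap for the spacer starts at this face and runs outwards (press -y) to the set collar.
- bracket_top (a point): Middle of the flat top of the green bracket below the journal, 95 mm above the table: 56 mm wide along press x, reaching from the cheek to 24 mm beyond the boss face. The spacer's feet stand on it.
- roller: Steel top roller, 44 mm in diameter, 120 mm long, open from above; origin at its centre on the axis, axes as the press's. It slides along press y (no turning) against 2 N of friction and stays put. Outward stop: its end face meets a flange, at origin y = about -6 mm in the press frame. Inward stop: its collar meets the boss (or a spacer). The stops yield 0.1 mm per N; 25 N harms them.
- journal (a point): Point on the axis of the roller's 18 mm shaft end, outside the boss, 136 mm outwards of the roller's centre. A dark steel set collar (36 mm in diameter, 14 mm thick) is screwed tight on this shaft end and moves with the roller; where exactly is not known: the float is anything from 6 to 17 mm. Play left with a spacer in = float less its thickness.
- star_hub (a point): Hub of the four-armed star handle (arms 92 mm) on the far shaft end, 162 mm inwards of the roller's centre; it moves with the roller.
- spacer4: Red fork spacer, 4 mm thick (y), upright, tab up, in a block's slot; 20 g. Origin: midway between its feet, at their underside; x along its width; z up. All: 44 mm wide, 88 mm high; two 10 mm wide legs with rounded feet, between them a 24 mm slot, open below, closed 35 mm up; from 46 to 88 mm up an 18 mm wide tab, to be gripped across its width. Seated: its x along press x, slot astride the shaft.
- spacer8: Yellow fork spacer, 8 mm thick, otherwise as the red one; 35 g.
- spacer12: Blue fork spacer, 12 mm thick, otherwise as the red one; 50 g.
- board: Flat wooden board, fixed, 100 x 165 x 8 mm, carrying the three slotted wooden blocks (60 x 34 x 34 mm, slots 28 mm deep with 6 mm of wood beneath, 50 mm apart in any order). Origin at the centre of its underside, y along the row.
- ink_jar: Dark ink jar with a black lid, 56 mm in diameter, 75 mm high, loose on the table; origin at the centre of its underside.
- figurine: Blue and white china figurine, 64 mm wide, 89 mm high, loose and easily knocked over; origin at the centre of its underside.
- brayer: Ink roller with a wooden handle lying on the table, about 165 mm long and 80 mm wide, loose; origin under its frame, rubber roller towards its +x.
Things that resemble listed ones, but are neither listed nor needed, are in the scene too. There is more than one size of the spacer12; the job needs the middle-sized. Several things have the shape of the spacer8; the one meant has the colours described above.

How it is judged:
By the outcome, as a careful person would: the job done as asked, in the order asked, and still so for the second after the job is handed in, with the robot touching nothing.
It also fails if it takes over 72 s, if anything falls off the work surface, if the arm or the gripper's body presses on something with over 40 N, if the wrist force passes 120 N, or if a joint passes its speed limit or range.

ROBOT

A 6-joint arm with a two-finger parallel gripper is mounted at the origin on the work surface. World frame = base frame: x ahead of the robot, y to its left, z up, the work surface at z = 0. Lengths are in m, angles in rad, forces in N, time in s.
With the tool pointing down it reaches from about 0.325 to 0.75 m from the base axis. Payload 7.6 kg.
Tool frame: the origin (TCP) lies on the centre line of the jaws, within the pads' length; the fingertips stand 19 mm ahead of it and the grasp point (between the pads) is the TCP (manip.tcp_to_tips is the distance from the TCP to the fingertips, in m); z points along the fingers, y is the line along which they close (so a half turn about z gives the same grasp; the last joint's range is limited). The gripper opens to 85 mm and grips with 20 to 120 N. Pads are 22 mm wide; open, the fingers measure 114 mm over their backs; the gripper's body (76 mm by 85 mm) begins 54 mm behind the grasp point. The pads swing forward as they close: fully open they stand 13 mm farther back than shut.
Start: joints at [1.271, 0.052, 1.401, -0, 1.689, -0.07], TCP at [0.12, 0.511, 0.25] pointing down, gripper open.
Joint ranges: [-2.9, 2.9], [-0.91, 2.17], [0.12, 2.37], [-1.06, 4.2], [0.26, 2.73], [-2.93, 2.93]. Speed limits (rad/s): [2.57, 2.57, 3.01, 3.14, 3.14, 3.14].

INTERFACE

Orientations are given as a unit quaternion [x, y, z, w].
In Python, from rig import manip gives the robot as it stands. Calls block until the motion is done:
- manip.move_pose(position, orientation): joint-space move of the TCP to a pose.
- manip.line_to(position, orientation=None, rate=0.15): straight line of the TCP; orientation=None keeps the orientation; rate is the mean speed in m/s.
- manip.move_joints(angles): joint-space move.
- manip.move_gripper(opening): finger opening in m; the grip force is fixed at half the most; returns when the fingers have stopped.
- manip.dwell(seconds).
- manip.solve_ik(position, orientation): joint angles nearest the present ones, or None.
- manip.read_state(): the state.
- manip.grab_frame(name): name is "side" or "top" or "wrist"; returns a dict with "frame" (480x640x3 uint8, red, green, blue), "mtx" (3x3 intrinsics, pixels), "origin" and "orientation" of the camera in the world. Camera axes: x right, y up, looking along -z (the intrinsics and any distortion apply to the point x, -y, -z); pixel columns grow to the right and rows downward; lengths in m; the calibration is good to about 2 mm. The wrist camera is an equidistant fisheye: a pixel r from the principal point sees the ray r / f radians off the axis. A picture is of the moment at which its call begins. There is no depth.
A pose or a line that the arm cannot do raises manip.MotionError and nothing moves.
- manip.hand_in(): hands the job in; it is judged then, once.
The state is a dict: "time": time; "joints": joint angles; "joint_vel": joint speeds; "tau": joint torques, N m; "ee_pos": TCP position; "orientation": TCP orientation; "wrist_force": force on the tool from outside, world axes, zero at the start; "torque": the same for the moment, N m; "opening": finger opening in m; "grasp_force": force on a finger pad.
Only numpy, scipy, OpenCV 4.12 (cv2) and the standard library are available. Lean on these libraries where they do the work, as an engineer would, in place of code of your own. Each camera call takes 0.05 s, during which the arm holds its last target. There are 200 camera calls.

## Working session

There is one attempt and no reset: what is moved stays moved. The work goes in short steps, each a Python script; the robot and the scene stay as the last script left them, time stands still between calls to the robot, and variables do not carry over. Pictures are saved under pics/ and viewed, at most 10 in all, crops included, and the job is handed in when it is done.

```bash
ls; mkdir -p pics; python3 - <<'E'
from rig import manip
import cv2,pickle
d={}
for n in("side","top","wrist"):
    f=manip.grab_frame(n); d[n]=f
    cv2.imwrite(f"pics/a_{n}.png",f["frame"][:,:,::-1])
    print(n,f["mtx"].tolist(),f["origin"],f["orientation"],[k for k in f if k not in("frame",)])
    print({k:f[k] for k in f if k not in("frame","mtx","origin","orientation")})
pickle.dump(d,open("a.pkl","wb"))
print(manip.read_state())
E
```

```text
pics
side [[550.5942650975943, 0.0, 315.51440603899084], [0.0, 550.5942650975943, 232.2121729070179], [0.0, 0.0, 1.0]] [ 0.10882779 -0.82517335  0.74955367] [ 0.44787668 -0.09597514 -0.16371392  0.87372365] ['mtx', 'origin', 'orientation']
{}
top [[570.9499911906382, 0.0, 316.1910951845464], [0.0, 570.9499911906382, 247.55392259583292], [0.0, 0.0, 1.0]] [0.42647991 0.01332776 1.39692246] [-0.02009056  0.02119754  0.7070882  -0.70652198] ['mtx', 'origin', 'orientation']
{}
wrist [[371.64829954431775, 0.0, 320.0420992505627], [0.0, 371.64829954431775, 235.83567595856513], [0.0, 0.0, 1.0]] [0.04509076 0.52813299 0.374023  ] [-0.11836635 -0.09310435  0.61446862  0.77443483] ['mtx', 'origin', 'orientation']
{}
{'time': 0.15, 'joints': array([ 1.27070846e+00,  5.27059624e-02,  1.40149137e+00, -2.77942034e-05,
        1.68861099e+00, -7.03420987e-02]), 'joint_vel': array([ 1.71497570e-03, -2.83206293e-03, -1.92001320e-03, -7.26464844e-04,
       -9.58454597e-05,  1.10169991e-03]), 'tau': array([ 3.30146413e-04, -3.81946313e+01, -3.60427129e+01, -9.91527236e-05,
        4.53468383e-03,  1.25503064e-05]), 'ee_pos': array([0.11950298, 0.51100514, 0.24965869]), 'orientation': array([ 1.14622006e-01,  9.93408992e-01, -5.99980006e-04, -9.83717526e-05]), 'wrist_force': array([-0.02256678, -0.58994725,  0.01218226]), 'torque': array([-0.00384774, -0.00088612, -0.00693223]), 'grasp_force': 0.0, 'opening': 0.08550910041875533}
```

View pics/a_top.png

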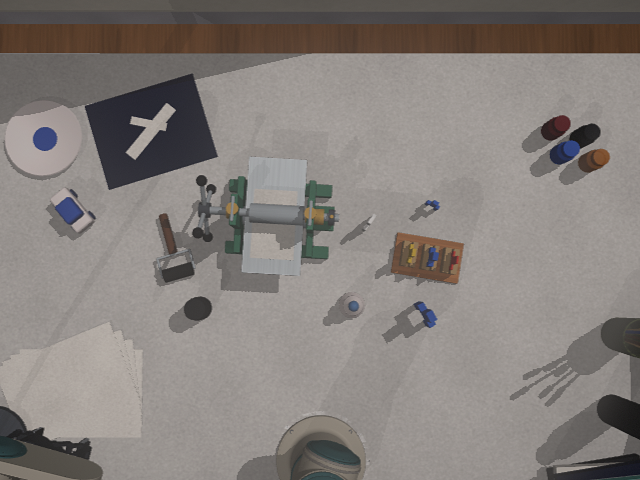

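View pics/a_side.png

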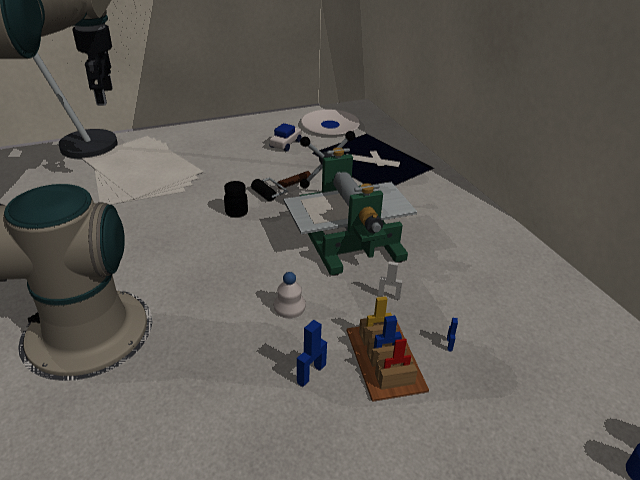

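The top view shows the press with the boss and collar end on the right (~(320,215)). The board at (428,258) holds yellow (413,255), blue (433,257) and red (455,260). Decoys are a large blue fork at (425,315), a small blue one at (432,204) and a white one at (369,221). The figurine is at (353,305), the jar at (198,308), the brayer at (172,250) and the star at (203,210).

```bash
cat > h.py <<'E'
import numpy as np, cv2
from scipy.spatial.transform import Rotation as R
def ray(f,px):
    """rays (world) for pixels Nx2"""
    px=np.atleast_2d(np.asarray(px,float)); K=np.asarray(f["mtx"])
    a=(px-[K[0,2],K[1,2]])/K[0,0]
    if f.get("fish"):
        r=np.linalg.norm(a,axis=1,keepdims=True)+1e-12
        d=np.c_[a/r*np.sin(r),np.cos(r)]
    else: d=np.c_[a,np.ones(len(a))]
    d=d*[1,-1,-1]
    return R.from_quat(f["orientation"]).apply(d)
def plane(f,px,z):
    d=ray(f,px);o=np.asarray(f["origin"]); return o+d*((z-o[2])/d[:,2])[:,None]
def proj(f,P):
    P=np.atleast_2d(P); c=R.from_quat(f["orientation"]).inv().apply(P-f["origin"])*[1,-1,-1]; K=np.asarray(f["mtx"])
    if f.get("fish"):
        n=np.linalg.norm(c[:,:2],axis=1,keepdims=True); t=np.arctan2(n,c[:,2:]); a=c[:,:2]/n*t
    else: a=c[:,:2]/c[:,2:]
    return a*K[0,0]+[K[0,2],K[1,2]]
def grab(manip,n):
    f=manip.grab_frame(n); f["fish"]=n=="wrist"; return f
E
python3 - <<'E'
import pickle,cv2,numpy as np
from h import *
d=pickle.load(open("a.pkl","rb")); f=d["top"]; I=f["frame"]
cv2.imwrite("pics/b.png",cv2.resize(I[150:340,180:480,::-1],None,fx=2.66,fy=2.66,interpolation=cv2.INTER_CUBIC))
P={"boss~":((320,215),.119),"rollerL":((250,213),.141),"rollerR":((302,213),.141),"starhub":((203,210),.119),"yel":((413,250),.1),"blue":((433,252),.1),"red":((455,255),.1),"fig":((353,305),.05),"jar":((198,308),.075),"bigblue":((425,315),.05),"smallblue":((432,204),.05),"white":((369,221),.05),"board corners":((397,234),.008),"b2":((463,243),.008),"b3":((457,283),.008),"b4":((391,275),.008)}
for k,(p,z) in P.items(): print(k,plane(f,p,z).round(3)[0])
E
```

```text
boss~ [0.575 0.003 0.119]
rollerL [0.577 0.158 0.141]
rollerR [0.576 0.043 0.141]
starhub [0.586 0.266 0.119]
yel [ 0.497 -0.209  0.1  ]
blue [ 0.492 -0.254  0.1  ]
red [ 0.485 -0.304  0.1  ]
fig [ 0.37  -0.075  0.05 ]
jar [0.364 0.284 0.075]
bigblue [ 0.346 -0.244  0.05 ]
smallblue [ 0.609 -0.264  0.05 ]
white [ 0.568 -0.114  0.05 ]
board corners [ 0.541 -0.186  0.008]
b2 [ 0.519 -0.347  0.008]
b3 [ 0.421 -0.331  0.008]
b4 [ 0.441 -0.171  0.008]
```

View pics/b.png

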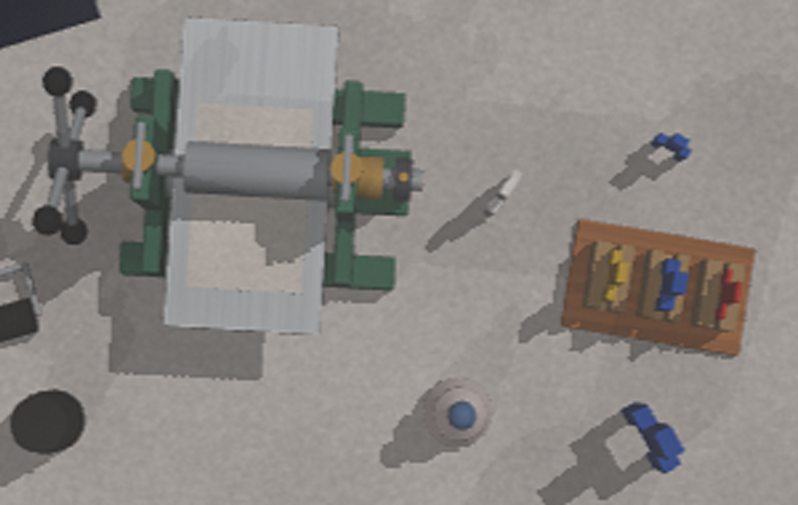

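The crop confirms the candidates. Blue forks are at (433,257) in the block, a large one at (425,315) and a small one at (432,204), so the one in the block is the middle size. Of the spacer8 shapes, the yellow one in the block at (413,255) is meant, and the white one at (369,221) is a decoy. Next I'll take close wrist views.

```bash
cat >> h.py <<'E'
def q(yaw):
    """tool down, tool x at world angle yaw+90deg (yaw of the thing's frame)"""
    a=np.deg2rad(yaw); x=np.array([-np.sin(a),np.cos(a),0]); z=np.array([0,0,-1.]); y=np.cross(z,x)
    return R.from_matrix(np.c_[x,y,z]).as_quat()
E
python3 - <<'E'
from rig import manip
from h import *
import pickle
manip.move_pose([0.575,-0.19,0.30],q(-5)); manip.dwell(.2)
A=grab(manip,"wrist"); 
manip.move_pose([0.575,-0.03,0.27],q(-2.4)); manip.dwell(.2)
B=grab(manip,"wrist")
pickle.dump((A,B),open("w.pkl","wb"))
s=manip.read_state(); print(s["time"],s["ee_pos"],s["joints"].round(2),s["wrist_force"])
print(R.from_quat(B["orientation"]).as_matrix().round(3),B["origin"])
for n,f in(("A",A),("B",B)): cv2.imwrite(f"pics/w{n}.png",f["frame"][:,:,::-1])
cv2.imwrite("pics/wAB.png",np.hstack([cv2.resize(f["frame"][:,:,::-1],(400,300)) for f in(A,B)]))
E
```

```text
4.2833 [ 0.57514676 -0.03125652  0.27018085] [-0.12  0.19  1.21 -0.    1.74 -0.07] [-0.49227921 -0.53386612  0.59119511]
[[ 0.999  0.042  0.012]
 [-0.044  0.954  0.298]
 [ 0.001 -0.298  0.955]] [0.578096   0.04431665 0.39470086]
```

View pics/wB.png

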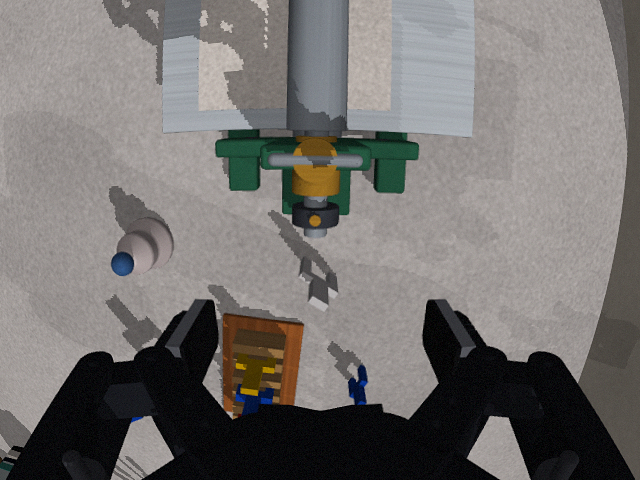

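View pics/wA.png

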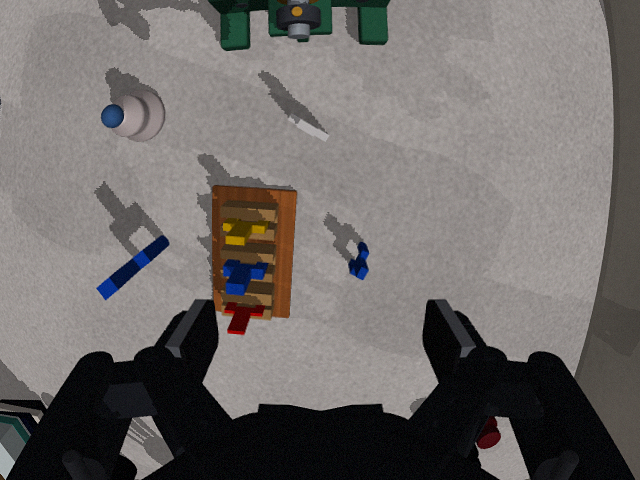

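Wrist view B shows the boss's outer face edge at about (316,196), the collar at rows 204–228 and the roller at columns 288–347. View A shows the three spacers in their blocks, with yellow nearest the press, then blue, then red at (238,230), (243,273) and (240,316). Next I'll compute the press pose.

```bash
python3 - <<'E'
import pickle
from h import *
A,B=pickle.load(open("w.pkl","rb"))
I=B["frame"]; hsv=cv2.cvtColor(I,cv2.COLOR_RGB2HSV)
H,S,V=[hsv[...,i].astype(int) for i in range(3)]
br=(H>8)&(H<28)&(S>150)&(V>60)
gr=(H>45)&(H<90)&(S>80)
for r in range(166,200,3):
    c=np.where(br[r,270:370])[0]+270; print(r,c.min() if len(c) else 0,c.max() if len(c) else 0,end='; ')
print()
for c in range(300,334,4): 
    r=np.where(br[160:203,c])[0]+160; print(c,r.max() if len(r) else 0,end=' ')
print()
gc={c:np.where(gr[195:225,c])[0].max()+195 for c in (286,288,344,347) if gr[195:225,c].any()}; print(gc)
for r in (206,207,208,210): c=np.where(gr[r,270:370])[0]+270; print("bracket cols",r,c.min(),c.max())
# roller edges: against bed: low-brightness gradient
g=cv2.GaussianBlur(cv2.cvtColor(I,cv2.COLOR_RGB2GRAY),(3,3),0).astype(int)
for r in (5,30,60,90,110,122): 
    print(r,g[r,280:298].tolist(),g[r,340:356].tolist())
E
```

```text
166 294 336; 169 294 335; 172 295 339; 175 294 339; 178 293 339; 181 292 339; 184 292 339; 187 292 338; 190 292 338; 193 295 337; 196 0 0; 199 0 0; 
300 194 304 195 308 195 312 195 316 195 320 195 324 195 328 195 332 194 
{286: np.int64(213), 288: np.int64(213), 344: np.int64(214), 347: np.int64(213)}
bracket cols 206 283 348
bracket cols 207 282 348
bracket cols 208 282 348
bracket cols 210 283 348
5 [122, 122, 123, 123, 122, 119, 117, 110, 86, 58, 51, 57, 62, 68, 74, 80, 83, 86] [123, 120, 114, 109, 107, 107, 103, 98, 114, 148, 170, 175, 173, 171, 172, 177]
30 [124, 124, 123, 119, 117, 119, 122, 107, 73, 54, 56, 63, 69, 75, 81, 84, 88, 92] [120, 116, 112, 109, 109, 107, 100, 100, 128, 163, 177, 175, 170, 168, 169, 171]
60 [123, 123, 122, 121, 119, 117, 107, 79, 57, 55, 61, 68, 76, 82, 86, 90, 94, 98] [120, 114, 109, 107, 107, 105, 93, 103, 151, 178, 176, 172, 168, 168, 173, 176]
90 [116, 116, 116, 118, 118, 121, 106, 70, 56, 61, 64, 66, 70, 73, 76, 80, 80, 82] [116, 110, 106, 105, 104, 99, 99, 124, 164, 178, 175, 176, 175, 171, 169, 168]
110 [109, 109, 110, 110, 112, 108, 88, 66, 59, 62, 66, 69, 71, 72, 74, 74, 74, 75] [114, 109, 105, 103, 102, 92, 97, 133, 158, 159, 159, 160, 160, 160, 161, 161]
122 [113, 112, 112, 112, 114, 106, 84, 63, 59, 63, 67, 68, 70, 71, 73, 74, 75, 75] [64, 61, 61, 61, 58, 57, 80, 127, 156, 161, 160, 161, 160, 159, 159, 159]
```

```bash
python3 - <<'E'
import pickle
from h import *
A,B=pickle.load(open("w.pkl","rb"))
B["fish"]=True
p=plane(B,[(318.4,5),(318.0,30),(317.2,60),(316.7,90),(316.7,110),(315.4,187)],.122); print(p.round(4))
k=np.polyfit(p[:,1],p[:,0],1); print("axis slope deg",-np.degrees(np.arctan(k[0])),k)
bf=plane(B,[(316,195.6)],.137)[0]; br=plane(B,[(286,213.7),(347,213.9)],.095); print("boss",bf,"bracket end",br, "width",np.linalg.norm(br[0]-br[1]),"diff",bf[1]-br[:,1].mean())
bc=plane(B,[(282.3,208),(348.7,208)],.095); print("bracket",bc,bc.mean(0))
# top camera: roller line check
d=pickle.load(open("a.pkl","rb")); f=d["top"]; x0=np.polyval(k,bf[1])
print("proj boss top cam",proj(f,[[x0,bf[1],.137]]), "hub",proj(f,[[np.polyval(k,bf[1]+.27),bf[1]+.27,.119]]))
E
```

```text
[[ 0.581   0.1342  0.122 ]
 [ 0.5798  0.1143  0.122 ]
 [ 0.5783  0.0914  0.122 ]
 [ 0.5769  0.069   0.122 ]
 [ 0.5763  0.0543  0.122 ]
 [ 0.5728 -0.0026  0.122 ]]
axis slope deg -3.4386413458070244 [0.06008777 0.57290131]
boss [ 0.57318657 -0.00619678  0.137     ] bracket end [[ 0.54671782 -0.02858621  0.095     ]
 [ 0.5974287  -0.03100109  0.095     ]] width 0.05076834515318718 diff 0.023596873804402826
bracket [[ 0.54396048 -0.02357185  0.095     ]
 [ 0.59896812 -0.02601769  0.095     ]] [ 0.5714643  -0.02479477  0.095     ]
proj boss top cam [[324.06275604 214.96578762]] hub [[203.94788038 208.79487652]]
```

```bash
cat >> h.py <<'E'
YAW=-3.0; yd=np.array([-np.sin(np.deg2rad(YAW)),np.cos(np.deg2rad(YAW)),0]); xd=np.array([yd[1],-yd[0],0])
BOSS=np.array([0.5725,-0.0062,0]); ORG=BOSS+0.108*yd
def W(x,y,z): return ORG+xd*x+yd*y+[0,0,z]
def feel(manip,sgn,thr=6.,step=.0005,maxn=50):
    """slide along press y until resisted; returns log of (y press, force along axis)"""
    log=[]
    p0=np.array(manip.read_state()["ee_pos"])
    for i in range(maxn):
        manip.line_to(p0+yd*sgn*step*(i+1),rate=.008)
        s=manip.read_state(); log.append(((s["ee_pos"]-ORG)@yd*1e3,s["wrist_force"]@yd))
        if i>3 and abs(log[-1][1])>thr: break
    return np.array(log)
E
python3 - <<'E'
from rig import manip
from h import *
try:
    manip.move_pose(W(0,3e-3,.23),q(YAW)); manip.line_to(W(0,3e-3,.122))
    s=manip.read_state();print(s["time"],s["wrist_force"])
    manip.move_gripper(.04)
    s=manip.read_state();print(s["time"],s["opening"],s["grasp_force"],s["wrist_force"])
    a=feel(manip,+1); s=manip.read_state();print(s["time"]); print(a.round(2).tolist())
except manip.MotionError as e: print(e)
E
```

```text
5.7667 [ 0.68692774 -1.0295451   0.45955338]
6.2333 0.042496612927851 62.62411952018738 [ 5.07585428 -0.25613394  2.9962897 ]
12.3583
[[3.35, -1.49], [4.05, -2.64], [4.62, -1.76], [5.14, -2.45], [5.62, -1.58], [6.14, -2.02], [6.59, -1.88], [7.1, -1.85], [7.6, -1.37], [8.12, -2.79], [8.61, -1.78], [9.09, -2.19], [9.6, -1.94], [10.1, -2.44], [10.57, -1.83], [11.09, -1.45], [11.57, -1.63], [12.09, -2.4], [12.58, -1.84], [13.08, -1.12], [13.46, -2.42], [13.61, -3.65], [13.72, -5.1], [13.81, -7.3]]
```

```bash
python3 - <<'E'
from rig import manip
from h import *
p=np.array(manip.read_state()["ee_pos"]); manip.line_to(p-yd*.005,rate=.015)
a=feel(manip,-1); s=manip.read_state();print(s["time"],s["opening"],s["wrist_force"]); print(a.round(2).tolist())
E
```

```text
18.675 0.04205140542126037 [1.41680665 5.96286393 0.66728598]
[[8.87, 1.76], [8.16, 1.48], [7.59, 1.64], [7.05, 1.8], [6.56, 1.37], [6.07, 1.51], [5.58, 1.72], [5.09, 1.24], [4.58, 1.64], [4.06, 1.25], [3.58, 1.83], [3.09, 1.75], [2.58, 1.38], [2.07, 1.86], [1.57, 1.32], [1.08, 1.56], [0.57, 1.47], [0.09, 0.92], [-0.44, 1.98], [-0.94, 1.09], [-1.39, 1.72], [-1.63, 3.66], [-1.76, 6.03]]
```

Float is about 14.9 mm (stops at 13.45 and −1.45), so the 12 mm blue spacer fits with about 2.9 mm of play.

```bash
python3 - <<'E'
from rig import manip
from h import *
import pickle
manip.move_gripper(.085)
p=np.array(manip.read_state()["ee_pos"]); p[2]=.25; manip.line_to(p,rate=.25)
manip.move_pose([.490,-.254,.22],q(-7.8)); manip.dwell(.2)
C=grab(manip,"wrist"); pickle.dump(C,open("c.pkl","wb")); T=grab(manip,"top");pickle.dump(T,open("t.pkl","wb"))
I=C["frame"]; hsv=cv2.cvtColor(I,cv2.COLOR_RGB2HSV)
m=((hsv[...,0]>105)&(hsv[...,0]<130)&(hsv[...,1]>120)&(hsv[...,2]>50)).astype(np.uint8)
n,l,st,ce=cv2.connectedComponentsWithStats(m)
for i in range(1,n):
    if st[i,4]>150: print(st[i],ce[i])
cv2.imwrite("pics/c.png",cv2.resize(I[100:400,140:540,::-1],None,fx=2,fy=2))
s=manip.read_state();print(s["time"],s["ee_pos"])
E
```

```text
[121  13  28  27 490] [133.99591837  24.72040816]
[ 109  195   95   82 2192] [154.57527372 235.53193431]
[462 213  15  20 154] [468.68181818 223.51298701]
[ 287  217   56   40 1503] [314.53493014 233.89820359]
21.5 [ 0.49032263 -0.2534531   0.22005234]
```

View pics/c.png

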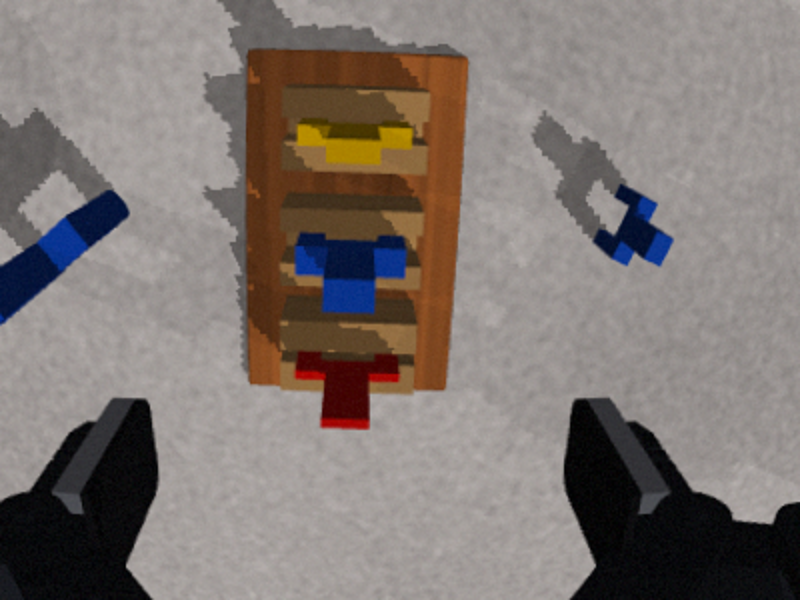

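The crop shows the middle-sized blue spacer in the middle slot, with its tab top at crop (322–375, 277–312). Yellow is above it and red below. The big blue decoy is on the left and the small one on the right.

```bash
python3 - <<'E'
from h import *
import pickle
C=pickle.load(open("c.pkl","rb")); I=C["frame"].astype(int)
m=((I[...,2]>120)&(I[...,2]-I[...,0]>70)).astype(np.uint8)
m[:,:270]=0;m[:,360:]=0
n,l,st,ce=cv2.connectedComponentsWithStats(m)
print([(st[i].tolist(),ce[i].round(1).tolist()) for i in range(1,n) if st[i,4]>30])
i=max((k for k in range(1,n) if st[k,4]>30),key=lambda k:ce[k][1])
c=plane(C,[ce[i]],.102)[0]; print("tab top centre",c)
# corners
cn,_=cv2.findContours((l==i).astype(np.uint8),cv2.RETR_EXTERNAL,cv2.CHAIN_APPROX_NONE)
r=cv2.minAreaRect(cn[0]); b=plane(C,cv2.boxPoints(r),.102); print(b.round(4),[np.linalg.norm(b[k]-b[(k+1)%4]).round(4) for k in range(4)])
e=plane(C,[(140+248/2,100+50/2),(140+467/2,100+57/2),(140+445/2,100+390/2),(140+248/2,100+383/2)],.008)
print(e.round(4)); v=e[0]-e[3]+e[1]-e[2]; print("board yaw",-np.degrees(np.arctan2(v[0],v[1])),e.mean(0)); v=e[1]-e[0]+e[2]-e[3]; print(np.degrees(np.arctan2(v[1],v[0])))
E
```

```text
[([288, 223, 14, 15, 124], [292.7, 231.2]), ([327, 224, 16, 15, 209], [334.5, 231.1]), ([302, 240, 25, 16, 391], [313.9, 247.6])]
tab top centre [ 0.4849319  -0.26089653  0.102     ]
[[ 0.4776 -0.2544  0.102 ]
 [ 0.4939 -0.2566  0.102 ]
 [ 0.4925 -0.2674  0.102 ]
 [ 0.4759 -0.2652  0.102 ]] [np.float64(0.0165), np.float64(0.011), np.float64(0.0167), np.float64(0.011)]
[[ 0.4504 -0.172   0.008 ]
 [ 0.5475 -0.1884  0.008 ]
 [ 0.5205 -0.35    0.008 ]
 [ 0.4223 -0.3329  0.008 ]]
board yaw -9.691783368515232 [ 0.48519118 -0.26081665  0.008     ]
-9.726502969690193
```

```bash
python3 - <<'E'
from rig import manip
from h import *
import pickle
Q=q(-9.5)
manip.move_pose([.4849,-.2609,.15],Q); manip.line_to([.4849,-.2609,.088],Q)
f0=manip.read_state()["wrist_force"]
manip.move_gripper(.012); s=manip.read_state(); print(s["time"],s["opening"],s["grasp_force"],s["wrist_force"]-f0,s["ee_pos"])
manip.line_to([.4849,-.2609,.13],rate=.08); s=manip.read_state(); print(s["wrist_force"]-f0)
manip.line_to([.4849,-.2609,.26],rate=.25)
manip.move_pose(W(0,-.1155,.26),q(YAW)); manip.line_to(W(0,-.1155,.236)); manip.dwell(.3)
D=grab(manip,"wrist"); S=grab(manip,"side"); pickle.dump((D,S),open("d.pkl","wb"))
s=manip.read_state(); print(s["time"],s["opening"],s["ee_pos"],s["wrist_force"]-f0)
o=cv2.resize(D["frame"][60:360,140:540,::-1],None,fx=2,fy=2); cv2.imwrite("pics/d.png",o)
E
```

```text
23.075 0.01698436905458471 58.44839036464691 [-1.58005633  0.61637757  2.74191396] [ 0.48492138 -0.26098268  0.08834951]
[-1.10259294  0.14496138 -1.47306809]
26.15 0.017320869184138932 [ 0.57222055 -0.01370016  0.23646584] [ 0.11963788  0.18758203 -0.79649262]
```

View pics/d.png

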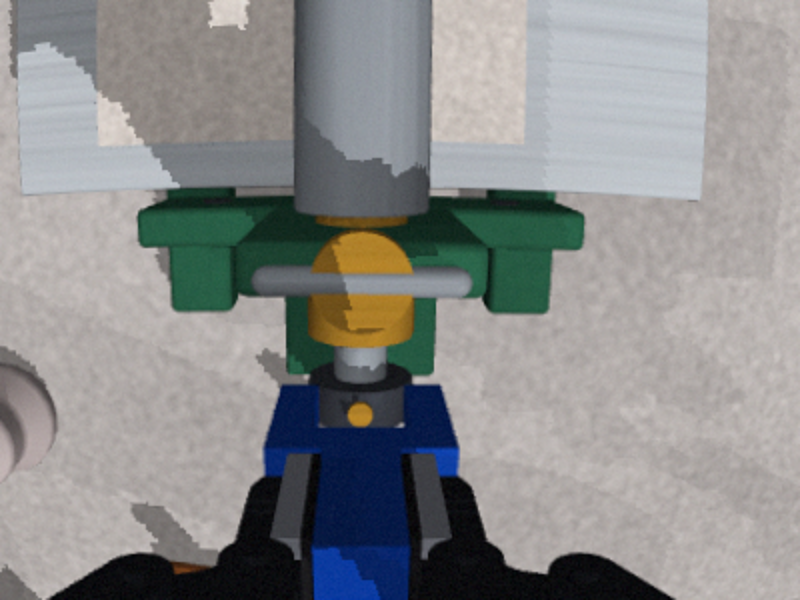

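The spacer is held square, with its feet edge at crop (280–443, 386) and the boss edge at (360,345). I'll check its y offset against the boss.

```bash
python3 - <<'E'
from h import *
import pickle
D,S=pickle.load(open("d.pkl","rb"))
I=D["frame"].astype(int)
br=(I[...,0]>90)&(I[...,0]-I[...,2]>60)
rows=[np.where(br[200:260,c])[0].max()+200 for c in range(312,330,3)]; print("boss rows",rows)
bl=(I[...,2]-I[...,0]>35)
for c in (276,280,284,288,292,296,345,349,353,358,362): 
    r=np.where(bl[235:300,c])[0]+235; print(c,(r.min(),r.max()) if len(r) else 0,end=' ')
print()
for c in (276,360): print(I[275:300,c,2].tolist())
for r in (255,262,270): 
    c=np.where(bl[r,260:380])[0]+260; print(r,c.min(),c.max())
lp=lambda P:((P-ORG)@yd*1e3, (P-ORG)@xd*1e3)
b=plane(D,[(320,np.mean(rows)+.5)],.137)[0]; print("boss edge",b,lp(b))
for z in(.1625,.1645): print("feet inner",[np.round(lp(P),2) for P in plane(D,[(283,253),(355,253)],z)])
print("shoulder edge",[np.round(lp(P),2) for P in plane(D,[(276,283.5),(364,283.5)],.2085)])
E
```

```text
boss rows [np.int64(232), np.int64(233), np.int64(233), np.int64(233), np.int64(233), np.int64(233)]
276 (np.int64(269), np.int64(297)) 280 (np.int64(254), np.int64(297)) 284 (np.int64(253), np.int64(286)) 288 (np.int64(253), np.int64(286)) 292 (np.int64(253), np.int64(286)) 296 (np.int64(253), np.int64(286)) 345 (np.int64(253), np.int64(286)) 349 (np.int64(253), np.int64(286)) 353 (np.int64(253), np.int64(286)) 358 (np.int64(253), np.int64(294)) 362 (np.int64(261), np.int64(298)) 
[70, 70, 73, 65, 70, 71, 67, 69, 74, 100, 111, 110, 110, 110, 107, 109, 109, 110, 108, 113, 108, 108, 90, 45, 19]
[69, 69, 69, 69, 71, 69, 72, 67, 92, 141, 175, 172, 171, 167, 164, 167, 163, 166, 169, 161, 165, 174, 142, 61, 2]
255 280 360
262 278 362
270 276 364
boss edge [ 0.57250508 -0.00639364  0.137     ] (np.float64(-108.19310756260211), np.float64(0.01520616318968597))
feet inner [array([-112.15,  -21.13]), array([-112.16,   19.95])]
feet inner [array([-111.42,  -20.92]), array([-111.43,   19.75])]
shoulder edge [array([-110.17,  -20.02]), array([-110.19,   19.87])]
```

```bash
python3 - <<'E'
from rig import manip
from h import *
p=W(0.0002,-.1148,0); f0=np.array(manip.read_state()["wrist_force"]); ok=True
zs=[.216,.211,.206,.200,.194,.188,.182,.176,.172,.171,.170,.1695,.169,.1685,.168,.1675]
for z in zs:
    p[2]=z; manip.line_to(p,rate=.06); s=manip.read_state(); d=s["wrist_force"]-f0
    print(z,s["ee_pos"][2].round(4),"Fy %.1f Fx %.1f Fz %.1f"%(d@yd,d@xd,d[2]))
    if abs(d[2])>5 or abs(d@yd)>8: print("stop");break
print(s["time"])
E
```

```text
0.216 0.2154 Fy 0.3 Fx -0.2 Fz -0.2
0.211 0.2107 Fy -0.4 Fx 0.6 Fz 0.6
0.206 0.2055 Fy 2.2 Fx 0.1 Fz 0.3
0.2 0.1994 Fy -0.1 Fx 0.7 Fz -0.3
0.194 0.1934 Fy 1.0 Fx 0.2 Fz 0.6
0.188 0.1874 Fy 0.3 Fx -0.7 Fz 0.9
0.182 0.1814 Fy -0.2 Fx 0.3 Fz -0.1
0.176 0.1754 Fy 0.7 Fx -0.2 Fz 1.4
0.172 0.1717 Fy -0.5 Fx 0.9 Fz 0.7
0.171 0.171 Fy 0.2 Fx -0.2 Fz -0.3
0.17 0.1699 Fy 0.0 Fx 0.1 Fz -0.4
0.1695 0.1695 Fy 0.9 Fx 0.6 Fz 0.3
0.169 0.1694 Fy 1.2 Fx -0.3 Fz 3.0
0.1685 0.1693 Fy 0.5 Fx -2.3 Fz 6.8
stop
29.8833
```

```bash
python3 - <<'E'
from rig import manip
from h import *
p=W(0.0002,-.1148,.1692); manip.line_to(p); manip.move_gripper(.05); manip.dwell(.2)
p[2]=.27; manip.line_to(p,rate=.15)
manip.move_gripper(.085)
manip.move_pose(W(0,-.06,.28),q(YAW)); manip.dwell(.2)
E_=grab(manip,"wrist"); S=grab(manip,"side")
a=cv2.resize(E_["frame"][150:350,220:420,::-1],(400,400),interpolation=cv2.INTER_CUBIC); b=cv2.resize(S["frame"][140:290,290:440,::-1],(400,400),interpolation=cv2.INTER_CUBIC)
cv2.imwrite("pics/e.png",np.hstack([a,b])); s=manip.read_state(); print(s["time"],s["wrist_force"])
E
```

```text
32.65 [-0.63189108 -0.59303826 -0.154701  ]
```

View pics/e.png

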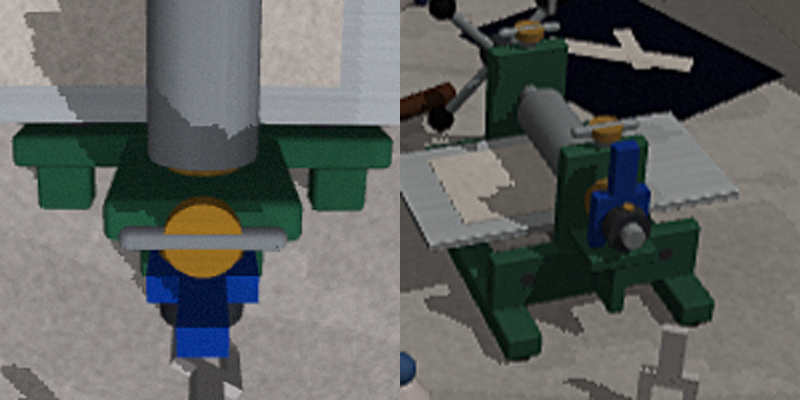

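The spacer stands upright astride the shaft between boss and collar. Next I'll nip it.

```bash
python3 - <<'E'
from rig import manip
from h import *
manip.move_pose(W(0,1e-3,.23),q(YAW)); manip.line_to(W(0,1e-3,.122)); manip.move_gripper(.04)
a=feel(manip,+1,thr=8.,step=.0004,maxn=16); print(a.round(2).tolist())
manip.move_gripper(.085); manip.dwell(.2)
p=np.array(manip.read_state()["ee_pos"]); p[2]=.27; manip.line_to(p,rate=.2)
manip.move_pose(W(0,-.06,.28),q(YAW)); manip.dwell(.2)
E_=grab(manip,"wrist"); S=grab(manip,"side")
a=cv2.resize(E_["frame"][150:350,220:420,::-1],(400,400),interpolation=cv2.INTER_CUBIC); b=cv2.resize(S["frame"][140:290,290:440,::-1],(400,400),interpolation=cv2.INTER_CUBIC)
cv2.imwrite("pics/f.png",np.hstack([a,b])); s=manip.read_state(); print(s["time"],s["wrist_force"])
E
```

```text
[[1.28, -1.6], [1.79, -2.45], [2.33, -2.0], [2.74, -2.18], [3.16, -1.59], [3.53, -0.58], [3.86, -2.68], [3.86, -4.49], [3.9, -5.67], [3.93, -7.65], [3.94, -9.18]]
39.525 [-0.34697884  0.42053638  0.41027137]
```

View pics/f.png

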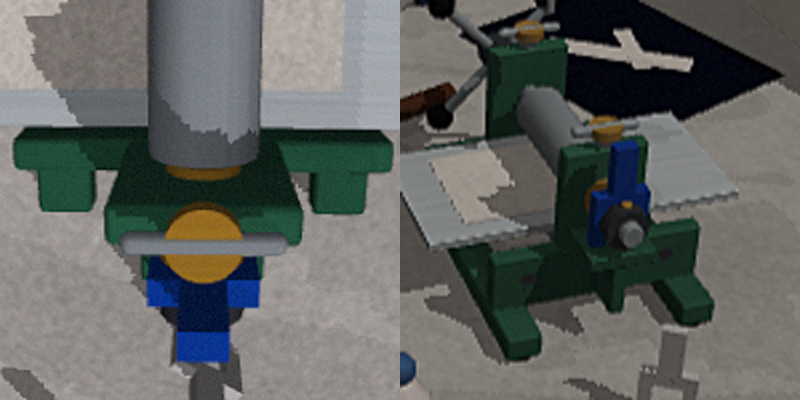

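The roller travelled about 2.9 mm and stopped firmly, matching the predicted play. The spacer is still upright and nipped.

```bash
python3 -c "
from rig import manip
print(manip.hand_in())"
```

```text
the job is handed in; nothing more can be done
None
```

I felt about 14.9 mm of end float, seated the 12 mm blue spacer (the middle-sized one) feet down on the bracket, drew the roller in until the collar gently nipped it, and handed the job in at about 40 s; no verdict came back.

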